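# Clear, try and hold open the pulley cover of a sanding arbor

## Task

Stand the sanding drum that was left on the sanding arbor's pulley cover upright in the empty middle place of the narrow wooden drum ledge; leave the other things on the bench as they are. Then, before touching the cover's catch, tug the cover firmly upward by its bow handle to learn whether it is caught; if it is, draw the catch's finger tab all the way back, away from the cover. Lift the cover well past 45 degrees and finish while holding it open there, for it has no stay and I want to fit a belt.

Things in the scene. Friction and masses are not known exactly. Their poses are not given: they have to be found in the camera images.
- sander: Sanding arbor, fixed: an 18 mm board with a grey steel pulley guard (x -140 to +150, y +-59 mm, 138 high); spindle, drum and motor beside it toward -y, none higher. Origin: under the board, below the guard's centre line; x along the guard away from the robot, z up. The guard's top at x -140 to -75 is a fixed deck (138 high) with the catch; the hinged cover closes the rest.
- cover: Hinged cover, 218 x 122 mm, grey, 0.35-0.6 kg. Origin on the hinge (far end, 138 mm up), hinge line = its y. Shut: axes as the sander's, flat top 4 mm above origin, x -4 to -222. Opens upward, near edge rising, stop at 69 deg; its z leans by the opening angle. No stay: falls shut. Caught: gives 1.5 deg (4 mm at handle), then stops dead; free: lifts with about 3 N. Which one cannot be seen.
- handle (a point): Middle of the cover's bow handle: a round dark steel bar 12 mm thick, along the cover's y axis, 90 mm between its two legs, its centre 36 mm above the cover's top. The point is on the bar's axis, at (-168, 0, 40) mm in the cover's frame, and moves with the cover.
- bolt: Slide catch on the guard's deck. Origin: middle of its upright dark finger tab, 12 (x) x 22 (y) x 38 mm tall, its top 20 mm above the origin, the deck 20 mm below. Axes as the sander's. Starts home (within 2 mm) whether it has caught or not; slides toward the sander's -x, away from the cover, by 22 mm to its stop, which frees the cover; about 3 N friction, stays where put.
- drum_center (a point): Centre of the sanding drum to be moved, half-way up: an upright cylinder 46 mm across and 80 mm tall (a steel nut adds 8 mm on top), 0.15 to 0.28 kg, brown abrasive sleeve. It starts standing on the cover, behind the handle. z is its long axis.
- place (a point): The empty middle place of the wooden drum ledge: on its top surface, 80 mm above the bench. The ledge is fixed, 320 mm long in the point's x and only 58 mm wide in y, a beam on two end feet; two other drums stand on it about 105 mm either way along x from here.
- drum_small_center (a point): Bystander, to be left alone: the thin sanding drum on the ledge, 34 mm across, 75 mm tall; centre, half-way up.
- drum_large_center (a point): Bystander, to be left alone: the thick sanding drum on the ledge, 56 mm across, 75 mm tall; centre, half-way up.
- tin: Bystander, to be left alone: bare metal tin, 56 mm across, 90 mm tall, standing on the sander's board; origin under its centre.
- mallet: Bystander, to be left alone: wooden mallet lying flat, head 60 x 90 x 50 mm; origin between head and handle on the bench.
- offcut: Bystander, to be left alone: pine offcut 120 x 60 x 40 mm; origin under its centre.
- glue: Bystander, to be left alone: white glue bottle, 60 mm across, 170 mm tall; origin under its centre.
Mind the look-alikes: they are no part of the job. What is shaped like the part that bears drum_center but blue or purple is not meant.

How it is judged:
By the outcome, as a careful person would: the job done as asked, in the order asked, and still so for the second after the job is handed in, while the arm keeps its last pose, push and grip.
It also fails if it takes over 72 s, if anything falls off the work surface, if the arm or the gripper's body presses on something with over 40 N, if the wrist force passes 120 N, or if a joint passes its speed limit or range.

## Robot

A 6-joint arm with a two-finger parallel gripper is mounted at the origin on the work surface. World frame = base frame: x ahead of the robot, y to its left, z up, the work surface at z = 0. Lengths are in mm, angles in rad, forces in N, time in s.
With the tool pointing down it reaches from about 250 to 725 mm from the base axis. Payload 9.7 kg.
Tool frame: the origin (TCP) lies at the very end of the fingers, on their centre line; the grasp point (between the pads) lies 19 mm behind it; x points along the fingers, y is the direction in which the jaws open and shut, and the axes are right-handed (so a half turn about x gives the same grasp; the last joint's range is limited). The gripper opens to 85 mm and grips with 20 to 120 N. Pads are 22 mm wide; open, the fingers measure 114 mm over their backs; the gripper's body (76 mm by 85 mm) begins 54 mm behind the grasp point. The pads swing forward as they close: fully open they stand 13 mm farther back than shut.
Start: joints at [-1.295, 0.087, 0.176, 1.66, 0, 1.571], TCP at [149.772, -529.212, 231.284] pointing down, gripper open.
Joint ranges: [-3.13, 3.13], [-0.85, 1.81], [-1.15, 1.24], [-2.2, 2.28], [-1.44, 1.52], [-3.14, 3.14]. Speed limits (rad/s): [2.22, 2.22, 2.57, 3.14, 3.14, 3.14].

## Interface

Orientations are given as a rotation vector (axis times angle).
In Python, from cell import * gives the robot as it stands. Calls block until the motion is done:
- move_to(position, orientation): joint-space move of the TCP to a pose.
- move_l(position, orientation=None, feed=150, threshold=None): straight line of the TCP; orientation=None keeps the orientation; feed is the mean speed in mm/s. With threshold (N) it stops when the force on the tool has changed by that much, and returns True; else False.
- movej(angles): joint-space move.
- ungrasp() and grab(grasp_force=None): open the fingers fully, or close them until they stop; grasp_force is the grip in N (None keeps the last).
- dwell(seconds).
- ik(position, orientation): joint angles nearest the present ones, or None.
- get_state(): the state.
- capture(name): name is "scene" or "top" or "wrist"; returns a dict with "pixels" (480x640x3 uint8, red, green, blue), "camera_matrix" (3x3 intrinsics, pixels), "rvec" (rotation vector, rad) and "tvec" (3), from world to camera coordinates, as OpenCV has them; the wrist camera has in their place "tool_from_camera" (4x4, takes a point from camera to tool coordinates, whose origin is the TCP and whose axes are the tool frame's). Camera axes: x right, y down, z forward; pixel columns grow to the right and rows downward; lengths in mm; the calibration is good to about 2 mm. A picture is of the moment at which its call begins: read the wrist's pose just before it. There is no depth.
A pose or a line that the arm cannot do raises IKError and nothing moves.
- close_job(): hands the job in, once; it reports no verdict.
The state is a dict: "time_s": time; "qpos": joint angles; "dq": joint speeds; "tau": joint torques, N m; "position": TCP position; "tool_rot": TCP orientation; "contact_force": force on the tool from outside, world axes, zero at the start; "torque": the same for the moment, N m; "width": opening from 0.0 (shut) to 1.0 (fully open).
Only numpy, scipy, OpenCV 4.12 (cv2) and the standard library are available. Lean on these libraries where they do the work, as an engineer would, in place of code of your own. Each camera call takes 0.05 s, during which the arm holds its last target.

## Working session

There is one attempt and no reset: what is moved stays moved. The work goes in short steps, each a Python script; the robot and the scene stay as the last script left them, time stands still between calls to the robot, and variables do not carry over. Pictures are saved under pics/ and viewed, and the job is handed in when it is done.

```bash
ls; mkdir -p pics; python3 - <<'E'
from cell import *
import cv2,numpy as np,pickle
for n in ["scene","top","wrist"]:
    s=get_state(); c=capture(n); c['state']=s
    pickle.dump(c,open(f'{n}0.pkl','wb'))
    cv2.imwrite(f'pics/{n}0.png',c['pixels'][:,:,::-1])
    print(n,{k:v for k,v in c.items() if k not in('pixels','state')})
print(get_state())
E
```

```text
pics
scene {'camera_matrix': array([[496.77315197,   0.        , 321.65310442],
       [  0.        , 496.77315197, 236.42807947],
       [  0.        ,   0.        ,   1.        ]]), 'rvec': array([ 1.28797131,  2.09749003, -1.02665651]), 'tvec': array([ 151.03590281, -224.41522106, 1554.38401075])}
top {'camera_matrix': array([[510.89369481,   0.        , 316.94922185],
       [  0.        , 510.89369481, 233.50765512],
       [  0.        ,   0.        ,   1.        ]]), 'rvec': array([ 2.15362712, -2.15197192,  0.15892011]), 'tvec': array([  79.73473216,  547.91858685, 1176.42730035])}
wrist {'camera_matrix': array([[354.55509981,   0.        , 317.40605822],
       [  0.        , 354.55509981, 242.75423911],
       [  0.        ,   0.        ,   1.        ]]), 'tool_from_camera': array([[-9.58608990e-04, -2.78445516e-01,  9.60451548e-01,
        -1.42105907e+02],
       [ 9.99999260e-01, -9.86757053e-04,  7.12009059e-04,
         1.28877714e+00],
       [ 7.49476609e-04,  9.60451519e-01,  2.78446256e-01,
        -6.98926853e+01],
       [ 0.00000000e+00,  0.00000000e+00,  0.00000000e+00,
         1.00000000e+00]])}
{'time_s': 0.15, 'qpos': array([-1.29498701e+00,  8.73302173e-02,  1.75344007e-01,  1.65979271e+00,
        8.85667591e-06,  1.57077525e+00]), 'dq': array([ 0.000207  , -0.00263598,  0.00230304, -0.00011082,  0.00090176,
       -0.00106997]), 'tau': array([ 2.14919331e-03, -5.20762968e+01,  4.65044940e+01,  1.38337462e-02,
        8.40652297e-05, -7.78364807e-06]), 'position': array([ 149.73738146, -529.05591942,  230.76215676]), 'tool_rot': array([ 2.07406673,  0.28891148, -2.0743312 ]), 'contact_force': array([-0.79361013,  0.42023314,  0.013632  ]), 'torque': array([-0.03561717,  0.02632311, -0.04197516]), 'width': 0.997242316025713}
```

View pics/scene0.png

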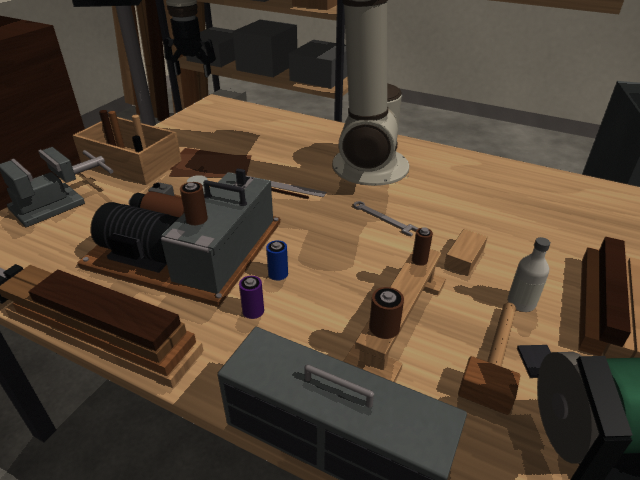

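View pics/top0.png

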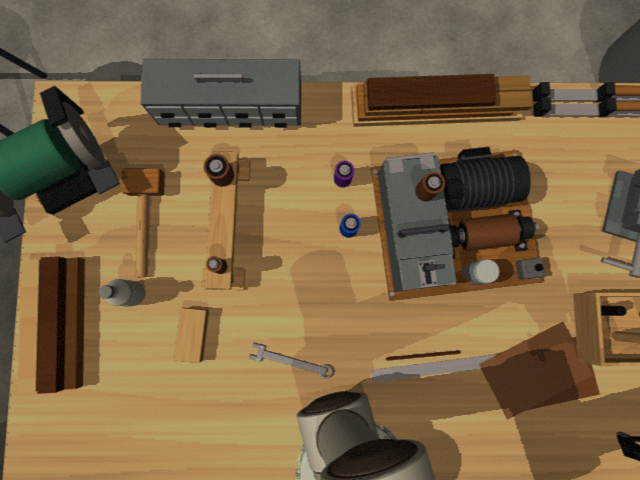

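View pics/wrist0.png

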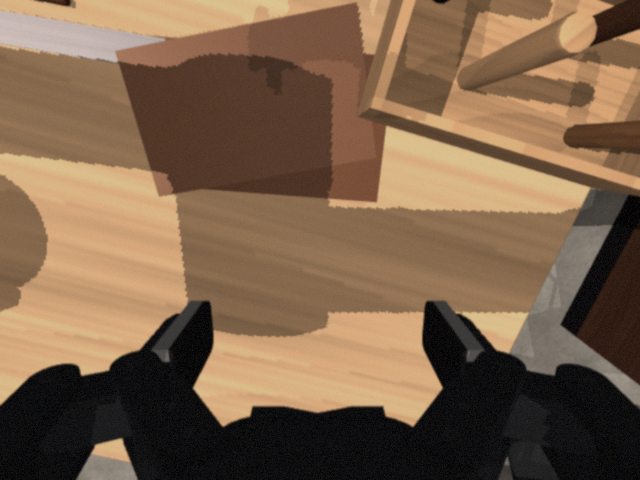

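The top view shows the guard around (420,220), with its drum at about (431,185), handle (425,230) and catch (430,272). The ledge runs from about (233,150) to (217,288). I'll enlarge these areas to read them more accurately.

```bash
cat > h.py <<'E'
import cv2,numpy as np,pickle
from scipy.optimize import least_squares
from scipy.spatial.transform import Rotation as R
def load(n): return pickle.load(open(n+'.pkl','rb'))
def crop(n,x0,y0,w,h,s,out):
    im=load(n)['pixels'][y0:y0+h,x0:x0+w,::-1]
    im=cv2.resize(im,None,fx=s,fy=s,interpolation=cv2.INTER_CUBIC)
    im=np.clip(im.astype(float)*1.5,0,255).astype(np.uint8)
    for k in range(0,w,10): cv2.line(im,(k*s,0),(k*s,6 if k%50 else 14),(0,255,255),1); 
    for k in range(0,h,10): cv2.line(im,(0,k*s),(6 if k%50 else 14,k*s),(0,255,255),1)
    for k in range(0,w,20): cv2.putText(im,str(x0+k),(k*s,24),0,.4,(0,255,255),1)
    for k in range(0,h,20): cv2.putText(im,str(y0+k),(10,k*s+4),0,.4,(0,255,255),1)
    cv2.imwrite(out,im)
def ray(c,uv):
    K=c['camera_matrix'];Rm=R.from_rotvec(c['rvec']).as_matrix()
    d=Rm.T@np.linalg.solve(K,[uv[0],uv[1],1]); o=-Rm.T@np.ravel(c['tvec']); return o,d
def atz(c,uv,z):
    o,d=ray(c,uv); return o+d*(z-o[2])/d[2]
def proj(c,P):
    return cv2.projectPoints(np.atleast_2d(np.array(P,float)),c['rvec'],c['tvec'],c['camera_matrix'],None)[0][:,0]
E
python3 -c "
from h import *
crop('top0',360,140,190,150,4,'pics/t_s.png'); crop('top0',190,140,80,160,3,'pics/t_l.png')
crop('scene0',150,160,160,140,5,'pics/s_s.png');crop('scene0',340,220,120,150,4,'pics/s_l.png')"
```

```text
(no output)
```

View pics/t_s.png

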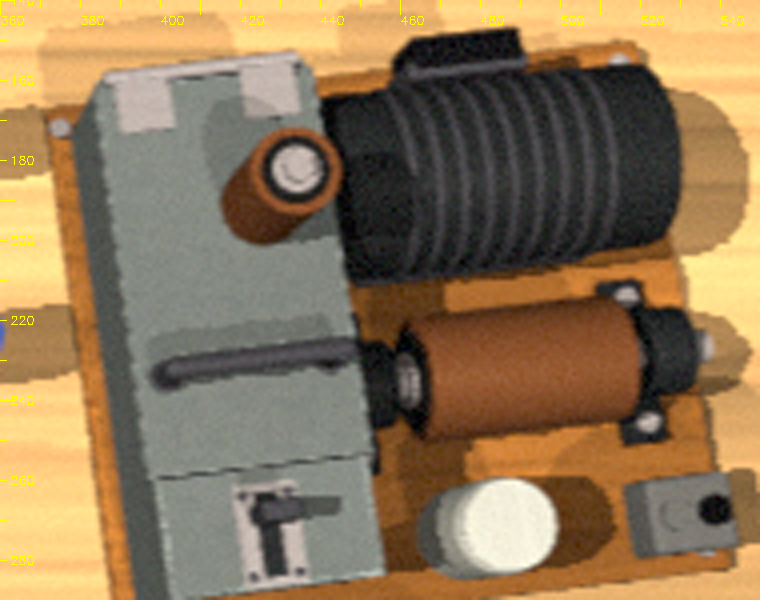

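View pics/t_l.png

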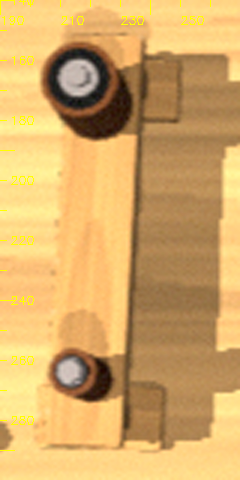

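View pics/s_s.png

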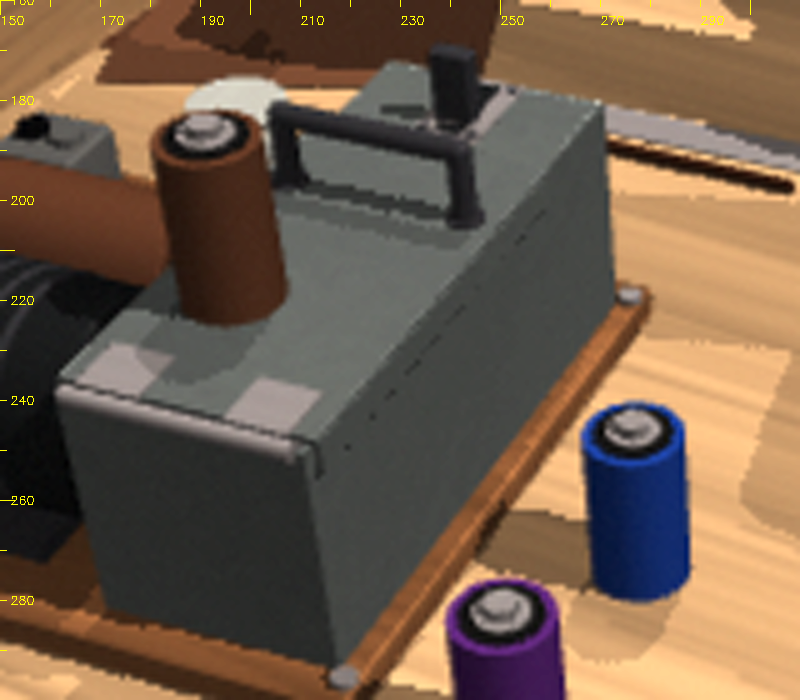

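View pics/s_l.png

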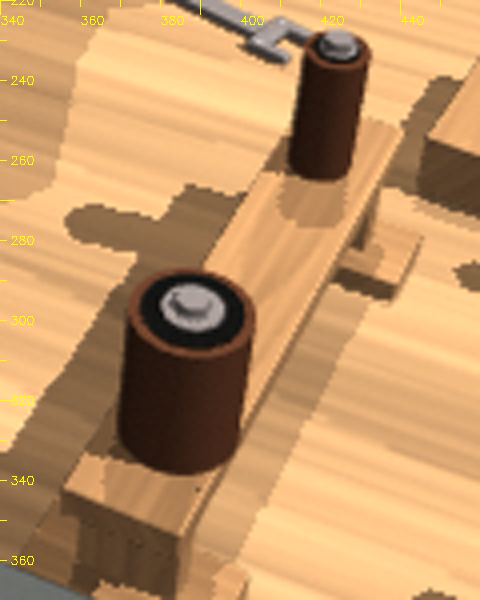

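```bash
cat > fit.py <<'E'
from h import *
T=load('top0');S=load('scene0')
obs=[(T,(455.5,283.5),(-140,-59,138)),(T,(386.5,160),(150,59,138)),(T,(434,154.5),(150,-59,138)),
(T,(453,253.5),(-75,-59,142)),(T,(399,260),(-75,59,142)),
(S,(270.5,180),(-140,59,138)),(S,(216.5,291.5),(150,59,18)),(S,(272.5,218.5),(-140,59,18)),(S,(171.5,281),(150,-59,18)),
(S,(242.5,189.5),(-21,45,178)),(S,(206.5,181.5),(-21,-45,178)),(T,(401,234),(-21,45,178)),(T,(447,227.5),(-21,-45,178))]
def f(p,full=False):
    Rm=R.from_euler('z',p[2]).as_matrix(); r=[]
    for c,uv,P in obs: r.append(proj(c,Rm@np.array(P)+[p[0],p[1],0])[0]-uv)
    return np.array(r) if full else np.ravel(r)
s=least_squares(f,[450,-150,0.1],loss='soft_l1')
print(s.x, s.x[2]*57.3); print(np.round(f(s.x,True),1))
def w(P): return R.from_euler('z',s.x[2]).as_matrix()@np.array(P)+[s.x[0],s.x[1],0]
print('handle',w((-21,0,178)),'hinge',w((147,0,138)))
def tri(a,b):
    o1,d1=ray(T,a);o2,d2=ray(S,b);d1/=np.linalg.norm(d1);d2/=np.linalg.norm(d2)
    k=np.linalg.lstsq(np.c_[d1,-d2],o2-o1,rcond=None)[0]; p,q=o1+k[0]*d1,o2+k[1]*d2; return (p+q)/2,np.linalg.norm(p-q)
print('drum top',tri((431.5,181.5),(190.5,186.5)), atz(T,(431.3,182),142+84))
print('tab top',tri((426,268),(241.5,170)),'sl'); 
Rinv=R.from_euler('z',-s.x[2]).as_matrix()
print('tab in sander',Rinv@(tri((426,268),(241.5,170))[0]-[s.x[0],s.x[1],0]))
print('drum in sander',Rinv@(tri((431.5,181.5),(190.5,186.5))[0]-[s.x[0],s.x[1],0]))
# ledge
print('large',tri((215.5,165),(387,295.5)), 'small',tri((213.5,263.5),(424.5,230)))
for uv in [(236.5,153),(231,288),(210,152),(203,288)]: print('ledge top corner',atz(T,uv,80))
for uv in [(441,251),(357,341),(386,353)]: print('ledge scene',atz(S,uv,80))
E
python3 fit.py
```

```text
[ 5.57065140e+02 -1.44543578e+02  1.21181988e-01] 6.943727935292611
[[ 1.2  0.1]
 [-2.7  0.2]
 [ 2.1 -0.4]
 [-0.6  0.1]
 [-0.5  0.1]
 [ 0.3 -0.8]
 [ 1.7  1. ]
 [ 0.8  0.6]
 [-0.5 -1.3]
 [-0.5 -1. ]
 [-0.2 -0.4]
 [ 3.3 -1.6]
 [-0.5 -0.1]]
handle [ 536.21914489 -147.08217625  178.        ] hinge [ 702.98710747 -126.77339349  138.        ]
drum top (array([ 630.85706006, -154.4626476 ,  222.82408845]), np.float64(4.359472056611088)) [ 627.76067739 -151.35084947  226.        ]
tab top (array([ 457.68726051, -149.54194783,  174.52008489]), np.float64(6.143235695532851)) sl
tab in sander [-99.2533174    7.05164218 174.52008489]
drum in sander [ 72.05168992 -18.76670852 222.82408845]
large (array([681.573891  , 300.82804461, 158.45966194]), np.float64(2.3178596118704404)) small (array([466.52264503, 300.2873175 , 158.15954766]), np.float64(0.06771355452418104))
ledge top corner [732.15340901 269.00184402  80.        ]
ledge top corner [417.50250155 274.45554742  80.        ]
ledge top corner [734.40809601 331.04798992  80.        ]
ledge top corner [417.47246002 337.54095419  80.        ]
ledge scene [418.38746745 333.66765248  80.        ]
ledge scene [736.47125038 270.71272473  80.        ]
ledge scene [738.22200614 326.51858566  80.        ]
```

Both views agree on the drum, handle and ledge. The catch tab is less certain, with a 6 mm ray gap. I'll look closer with the wrist camera.

```bash
cat >> h.py <<'E'
def ori(yaw,side=0):
    """tool down; side 0: tool z along yaw dir (jaws across)"""
    z=np.array([np.cos(yaw),np.sin(yaw),0]); x=np.array([0,0,-1.]); y=np.cross(z,x)
    return R.from_matrix(np.c_[x,y,z]).as_rotvec()
def snap(n):
    from cell import capture,get_state
    s=get_state(); c=capture('wrist'); c['state']=s
    TW=np.eye(4); TW[:3,:3]=R.from_rotvec(s['tool_rot']).as_matrix(); TW[:3,3]=s['position']
    M=np.linalg.inv(TW@c['tool_from_camera']); c['rvec']=R.from_matrix(M[:3,:3]).as_rotvec(); c['tvec']=M[:3,3]
    pickle.dump(c,open(n+'.pkl','wb')); cv2.imwrite(f'pics/{n}.png',c['pixels'][:,:,::-1])
E
python3 - <<'E'
from cell import *
from h import *
s=get_state(); print(R.from_rotvec(s['tool_rot']).as_matrix().round(2))
for yaw in (0.12,0.12+np.pi/2,0.12-np.pi/2,0.12+np.pi):
  for p in ([629,-153,250],[536,-147,178],[650,-135,300],[575,301,150]): print(yaw,p,ik(p,ori(yaw)))
E
```

```text
[[-0.    0.27 -0.96]
 [ 0.   -0.96 -0.27]
 [-1.   -0.   -0.  ]]
0.12 [629, -153, 250] [-0.23860932  0.34554926  0.5168972   1.74214427  0.         -0.35860932]
0.12 [536, -147, 178] [-0.26767228  0.08707827  0.07299782  1.55671587  0.         -0.38767228]
0.12 [650, -135, 300] [-0.20478095  0.44168554  0.74521906  1.87432985  0.         -0.32478095]
0.12 [575, 301, 150] [0.48225332 0.31294909 0.28118307 1.53903031 0.         0.36225332]
1.6907963267948967 [629, -153, 250] [-0.23860932  0.34554926  0.5168972   1.74214427  0.         -1.92940565]
1.6907963267948967 [536, -147, 178] [-0.26767228  0.08707827  0.07299782  1.55671587  0.         -1.95846861]
1.6907963267948967 [650, -135, 300] [-0.20478095  0.44168554  0.74521906  1.87432985  0.         -1.89557728]
1.6907963267948967 [575, 301, 150] [ 0.48225332  0.31294909  0.28118307  1.53903031  0.         -1.20854301]
-1.4507963267948965 [629, -153, 250] [-0.23860932  0.34554926  0.5168972   1.74214427  0.          1.212187  ]
-1.4507963267948965 [536, -147, 178] [-0.26767228  0.08707827  0.07299782  1.55671587  0.          1.18312405]
-1.4507963267948965 [650, -135, 300] [-0.20478095  0.44168554  0.74521906  1.87432985  0.          1.24601538]
-1.4507963267948965 [575, 301, 150] [4.82253318e-01 3.12949092e-01 2.81183071e-01 1.53903031e+00
 4.44089210e-16 1.93304965e+00]
3.2615926535897932 [629, -153, 250] [-0.23860932  0.34554926  0.5168972   1.74214427  0.          2.78298333]
3.2615926535897932 [536, -147, 178] [-0.26767228  0.08707827  0.07299782  1.55671587  0.          2.75392038]
3.2615926535897932 [650, -135, 300] [-0.20478095  0.44168554  0.74521906  1.87432985  0.          2.8168117 ]
3.2615926535897932 [575, 301, 150] [ 0.48225332  0.31294909  0.28118307  1.53903031  0.         -2.77933934]
```

```bash
python3 - <<'E'
from cell import *
from h import *
move_to([535,-150,360],ori(0.121)); snap('w1'); s=get_state(); print(s['time_s'],s['position'],s['contact_force'])
E
```

```text
2.2 [ 534.78575889 -150.65350057  359.82449496] [-0.42985822  0.18121015 -0.80671048]
```

View pics/w1.png

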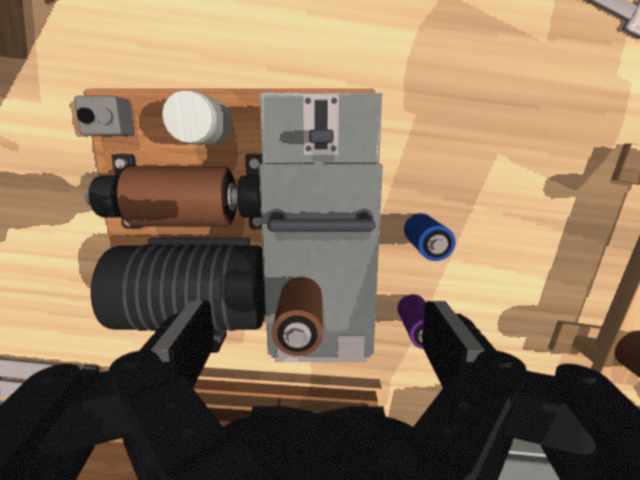

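```bash
python3 -c "
from h import *
crop('w1',250,80,150,110,5,'pics/w1a.png');crop('w1',250,200,150,110,5,'pics/w1b.png');crop('w1',250,260,150,110,5,'pics/w1c.png')"
```

```text
(no output)
```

View pics/w1a.png

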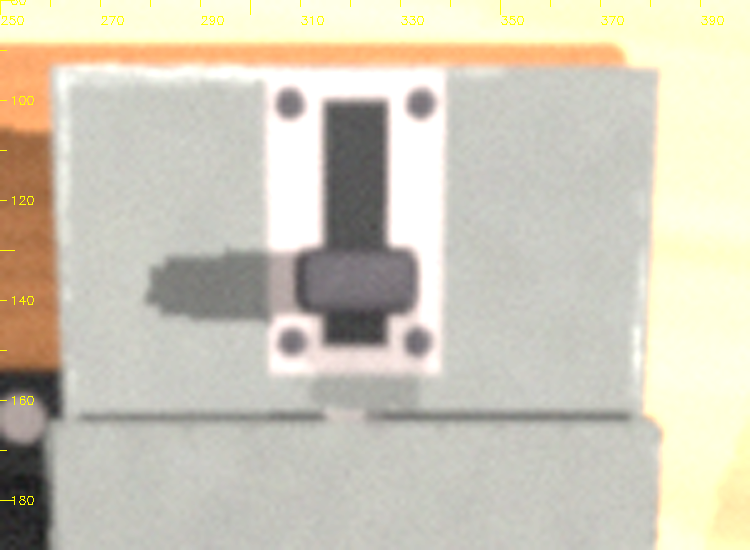

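View pics/w1b.png

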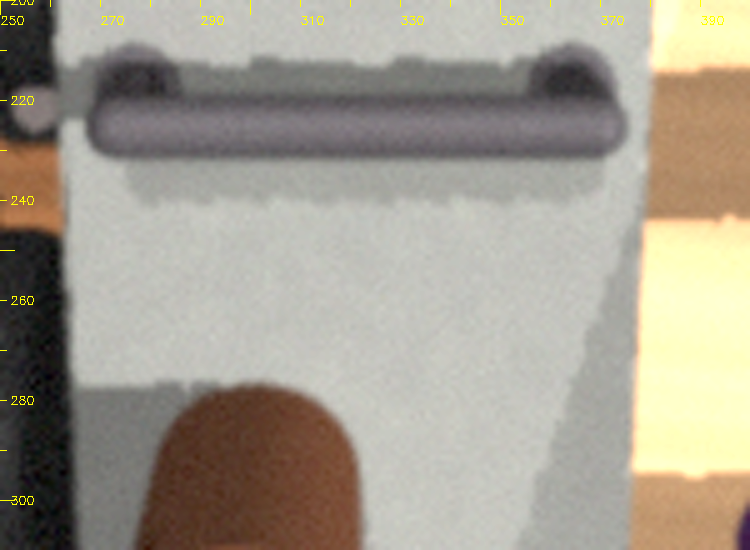

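View pics/w1c.png

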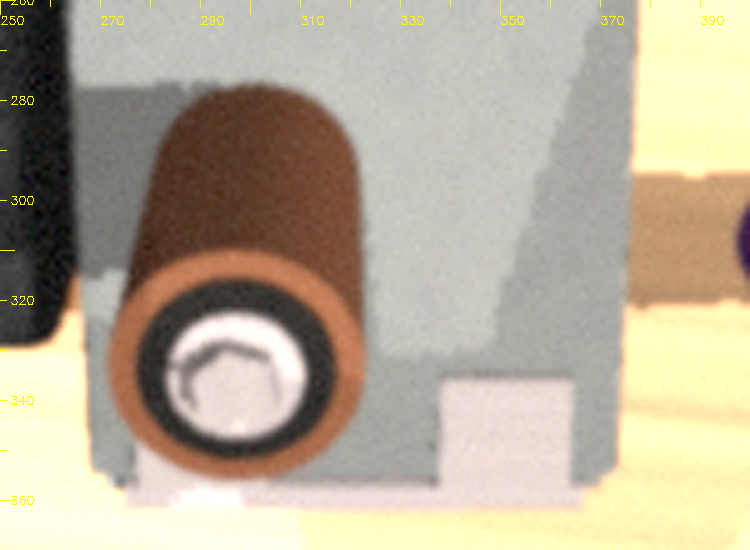

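```bash
python3 - <<'E'
from h import *
W=load('w1'); g=lambda u,v,z: atz(W,(u,v),z).round(1)
print('handle',g(321.3,225.2,178),g(267.5,225.4,178),g(375,225,178))
print('tab top',g(320.5,136,178),'drum top',g(297.3,332.7,222))
print('drum dia',np.linalg.norm(g(272,332.7,222)-g(323,332.7,222)))
a,b=g(260.5,93.5,138),g(381.5,94,138); print('deck near',a,b,np.linalg.norm(a-b))
c,d=g(259,164,142),g(382,164.3,142); print('cover near',c,d,np.linalg.norm(c-d))
e=g(275,359,138);f=g(366,359,138);print('hinge',e,f)
print('yaw',np.arctan2(-(d-c)[0],(d-c)[1]),np.arctan2(-(b-a)[0],(b-a)[1]))
u=np.array([np.cos(.121),np.sin(.121),0])
print('h-tab along x',(g(321.3,225.2,178)-g(320.5,136,178))@u,'drum-h',(g(297.3,332.7,222)-g(321.3,225.2,178))@u,'hinge-handle',((e+f)/2-g(321.3,225.2,178))@u, (g(321.3,225.2,178)-(a+b)/2)@u)
E
```

```text
handle [ 539.8 -148.   178. ] [ 546.  -198.1  178. ] [533.6 -98.1 178. ]
tab top [ 460.4 -158.5  178. ] drum top [ 629.1 -158.9  222. ]
drum dia 45.223555808892314
deck near [ 428.1 -219.7  138. ] [ 414.9 -105.1  138. ] 115.3577045541389
cover near [ 493.6 -215.7  142. ] [479.4 -94.4 142. ] 122.12833414077176
hinge [ 716.  -181.1  138. ] [703.3 -74.6 138. ]
yaw 0.11653471927712633 0.11467787727961104
h-tab along x 80.08686316160652 drum-h 87.33139253517429 hinge-handle 171.04033423194326 119.17319231013063
```

The wrist view agrees with the fit: handle–hinge about 170 mm, cover width 122 mm, drum 45 mm across, yaw about 0.119. Next I'll grasp the drum.

```bash
python3 - <<'E'
from cell import *
from h import *
o=ori(0.119)
move_l([629.3,-157,290],o,feed=250)
print(move_l([629.3,-157,175],feed=120,threshold=12))
s=get_state();print(s['position'],s['contact_force'])
if s['position'][2]<178:
    grab(45); s=get_state(); print(s['time_s'],s['width']*85,s['position'],s['contact_force'])
    print(move_l([629.3,-157,182],feed=40))
    s=get_state(); print(s['width']*85,s['contact_force']); snap('w2')
E
```

```text
False
[ 629.56950173 -157.11695595  176.25008236] [-0.11824544  0.49239712  0.21765276]
4.3833 44.95729043066846 [ 629.49398654 -157.0647586   175.54576869] [-0.67456651 -0.24199484  3.42251962]
False
44.759067005901045 [ 0.61487282 -0.44941925 -2.36775002]
```

View pics/w2.png

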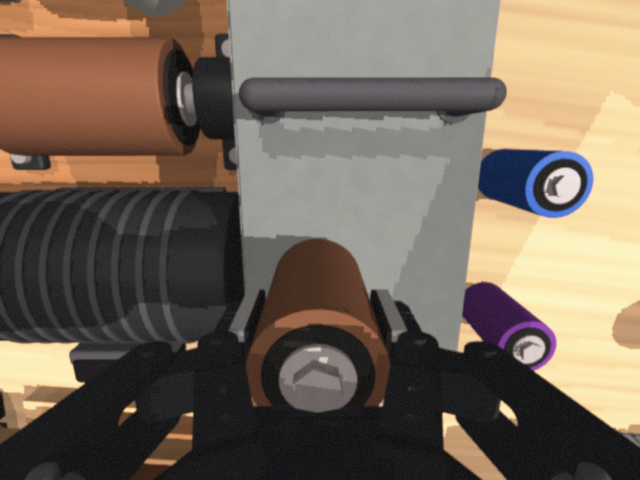

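The drum sits squarely in the jaws at 45 mm width and is lifted. I'll carry it over and look at the ledge from above.

```bash
python3 - <<'E'
from cell import *
from h import *
move_l([629.3,-157,270],feed=200)
move_to([520,302,300],ori(-0.02)); dwell(0.2)
snap('w3'); s=get_state(); print(s['time_s'],s['position'],s['width']*85)
E
```

```text
7.325 [520.38064101 301.42220942 299.90974669] 44.74257307461622
```

View pics/w3.png

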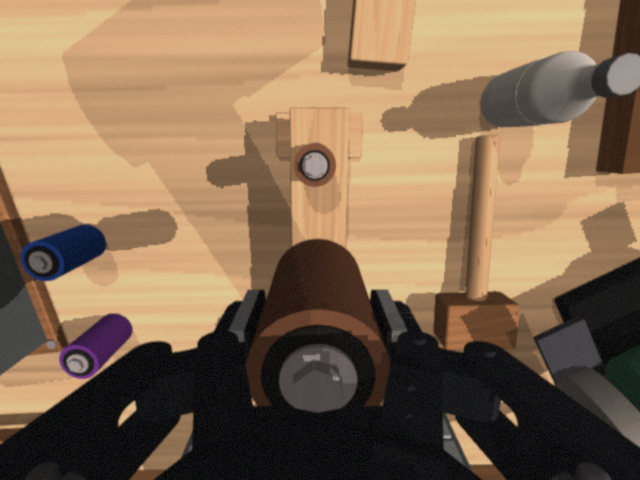

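```bash
python3 - <<'E'
from h import *
W=load('w3'); crop('w3',260,90,110,150,5,'pics/w3a.png')
g=lambda u,v,z: atz(W,(u,v),z).round(1)
print('near corners',g(290.5,108,80),g(349,108,80),'mid',g(291,240,80),g(347.5,240,80),'small',g(316,163.5,155))
E
```

```text
near corners [419.1 275.8  80. ] [420.4 331.8  80. ] mid [550.3 270.7  80. ] [551.6 330.6  80. ] small [467.2 299.5 155. ]
```

View pics/w3a.png

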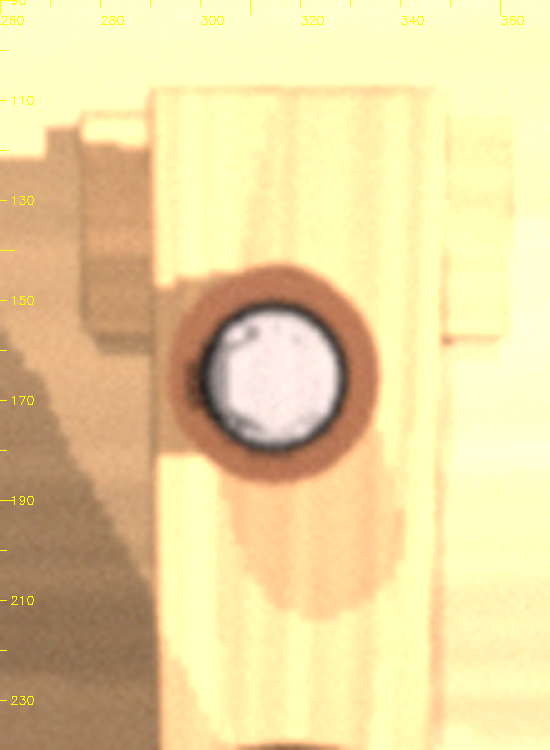

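```bash
python3 - <<'E'
from cell import *
from h import *
o=ori(-0.02)
move_l([577,301,250],o,feed=200)
move_l([577,301,124],feed=130); dwell(0.2)
print(get_state()['contact_force'])
print(move_l([577,301,107],feed=20,threshold=5))
s=get_state();print(s['time_s'],s['position'],s['contact_force'])
E
```

```text
[ 0.29826207  0.72566215 -2.66445944]
True
9.7417 [576.99410336 300.99417001 113.53686762] [ 0.47617651 -0.76292807  4.30523916]
```

Contact came at z = 113.5, exactly the predicted height. Releasing.

```bash
python3 - <<'E'
from cell import *
from h import *
ungrasp(); dwell(0.1)
move_l([577,301,270],feed=150)
move_l([540,301,360],feed=250); snap('w4'); s=get_state(); print(s['time_s'],s['contact_force'])
c=capture('scene'); pickle.dump(c,open('scene1.pkl','wb')); crop('scene1',330,200,130,180,4,'pics/s4.png')
W=load('w4')
E
```

```text
12.1167 [0.15124767 0.33557362 0.0767713 ]
```

View pics/w4.png

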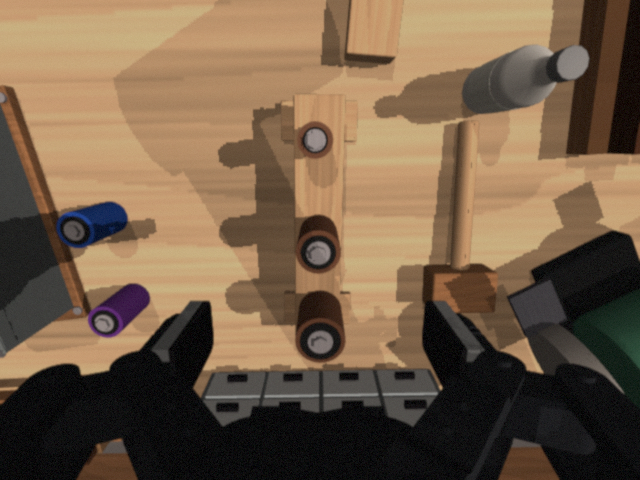

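View pics/s4.png

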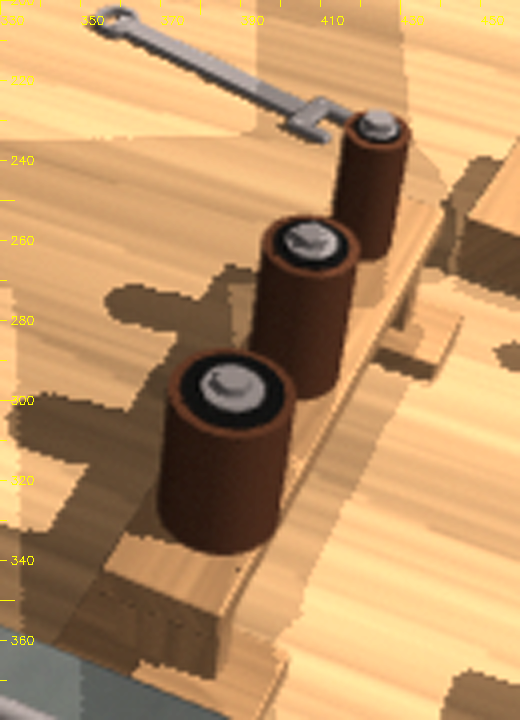

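The drum stands upright at the middle place and its neighbours haven't moved. Next I'll grip the bow handle and tug.

```bash
python3 - <<'E'
from cell import *
from h import *
o=ori(0.119-np.pi/2)
move_to([538.5,-147.8,290],o)
move_l([538.5,-147.8,215],feed=200)
print(move_l([538.5,-147.8,160],feed=80,threshold=8))
s=get_state();print(s['time_s'],s['position'],s['contact_force'])
if s['position'][2]<163:
    grab(70); dwell(0.2); s=get_state(); print(s['time_s'],s['width']*85,s['position'],s['contact_force'],s['torque']); snap('w5')
E
```

```text
False
15.1917 [ 538.69600873 -147.88920514  160.53902336] [-0.20415296 -0.11345993 -0.69843913]
16.075 9.488283893145946 [ 540.12246146 -147.63166564  160.38498426] [ 7.96586123  0.81060828 -1.69287063] [ 0.1893031  -1.61314439 -0.02645112]
```

View pics/w5.png

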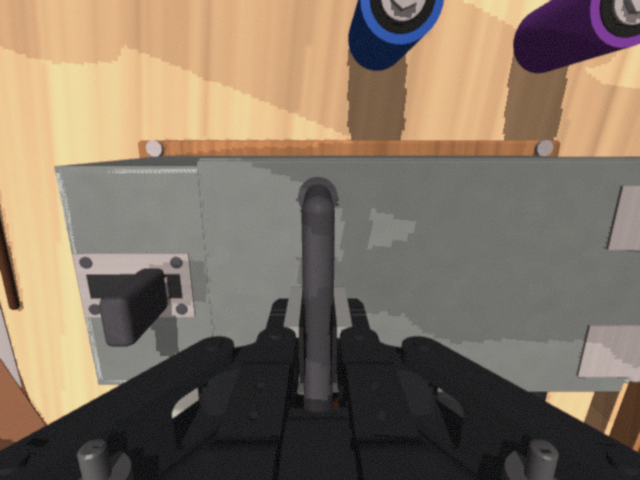

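```bash
python3 - <<'E'
from cell import *
from h import *
move_l([541.5,-147.4,160.2],feed=30); dwell(0.2); a=get_state(); print(a['position'],a['contact_force'])
p=a['position']
print(move_l([541.5,-147.4,180],feed=35,threshold=28))
s=get_state();print(s['time_s'],s['position']-p,s['contact_force'],s['width']*85)
dwell(0.2);s=get_state();print(s['position']-p,s['contact_force'])
E
```

```text
[ 540.20334146 -147.58893128  160.35238039] [-7.56622913 -1.06016901  3.57190987]
True
17.0 [ 3.03259017  0.3725566  11.67881702] [ 2.53556701 -1.06977165 -6.92197376] 9.687850586461217
[2.43650285 0.32034317 9.82114071] [ 5.08312038 -1.73625699 -7.15930574]
```

The result is ambiguous: the tool rose 10 mm, 28 N was reached, and only 7 N remains. I need to see whether the bar slid in the pads.

```bash
python3 - <<'E'
from cell import *
from h import *
snap('w6'); c=capture('scene'); pickle.dump(c,open('scene2.pkl','wb')); crop('scene2',150,140,160,150,5,'pics/s6.png')
a=load('w5')['pixels'];b=load('w6')['pixels']; cv2.imwrite('pics/w56.png',cv2.resize(np.hstack([a,b])[:,:,::-1],(800,300)))
E
```

```text
(no output)
```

View pics/w6.png

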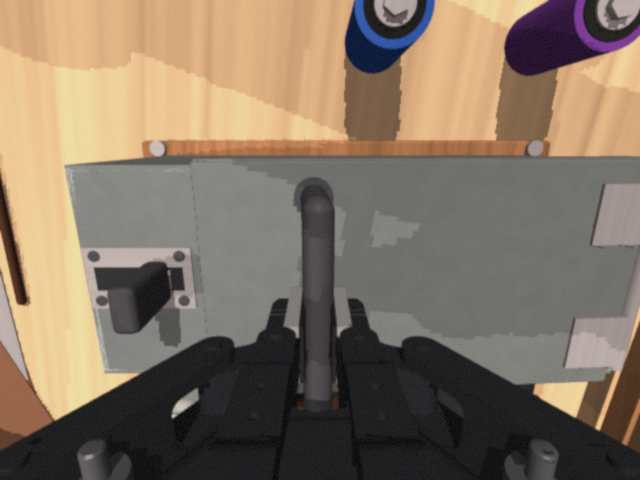

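View pics/s6.png

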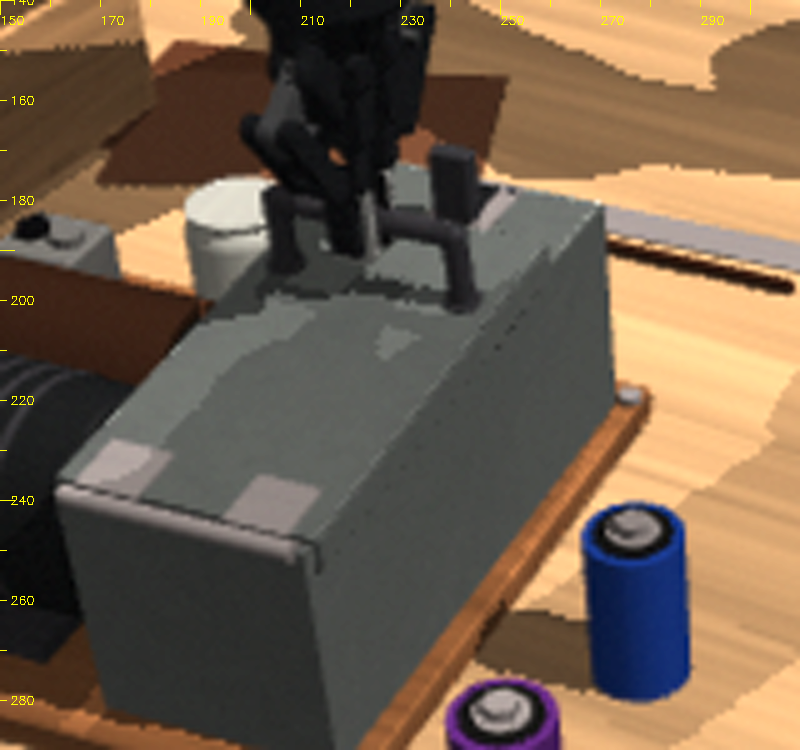

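Seen from the wrist, the cover's near edge seems to have come up with the tool: the seam moved outward while the deck receded. The +2.4 mm of x per 9.8 mm of z matches the hinge arc too. That points to a free cover, but I'll tug further along the arc, with the forces logged, before deciding.

```bash
cat >> h.py <<'E'
U=np.array([np.cos(.119),np.sin(.119),0])
H0=np.array([541.0,-147.5,160.4])  # TCP with cover shut, gripped
HX=H0+168*U+np.array([0,0,-40])    # TCP pivot equivalent
def arc(deg):
    t=np.radians(deg); x=-168*np.cos(t)+40*np.sin(t); z=168*np.sin(t)+40*np.cos(t)
    return HX+x*U+np.array([0,0,z])
E
python3 - <<'E'
from cell import *
from h import *
for d in (4,6,9):
    r=move_l(arc(d),feed=30,threshold=40); dwell(0.1); s=get_state(); print(d,r,s['time_s'],s['position'],(s['position']-arc(d)).round(1),s['contact_force'],s['width']*85)
    if r: break
snap('w7'); c=capture('scene'); pickle.dump(c,open('scene3.pkl','wb')); crop('scene3',150,140,160,150,5,'pics/s7.png')
E
```

```text
4 False 17.65 [ 543.12702946 -147.20502207  171.59878138] [-1.  -0.1 -0.4] [-4.2794562  -1.77650336 -4.45549399] 9.394763731732827
6 False 18.1 [ 545.20910709 -146.93759475  178.14293973] [-0.9 -0.   0.4] [-6.81304852 -1.00738526 -1.38625614] 9.512840883652695
9 False 18.65 [ 548.15372209 -146.59325805  186.25627422] [-1.1 -0.1  0.1] [-7.53521549 -2.92376657 -3.12883879] 9.61816421976084
```

View pics/s7.png

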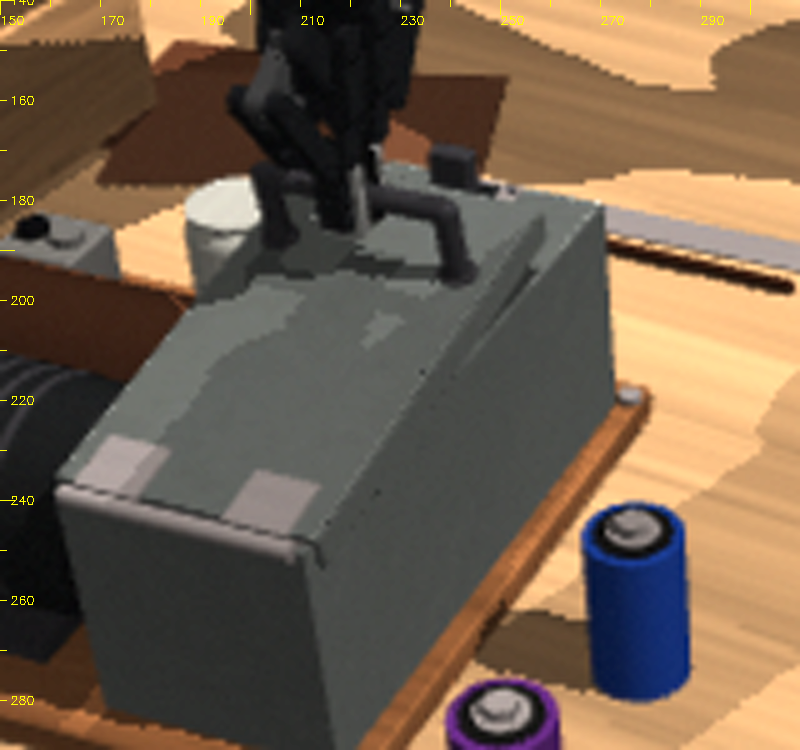

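View pics/w7.png

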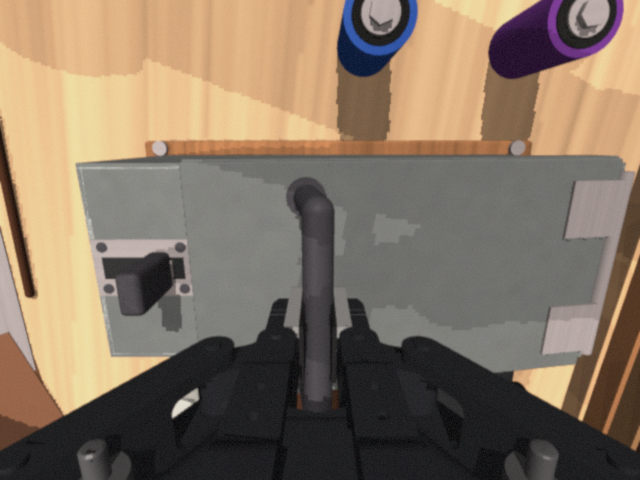

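The scene shows the cover clearly risen: a wedge gap at (255,200), and only small forces. The cover isn't caught, so the catch stays untouched. I'll swing it open along the arc.

```bash
python3 - <<'E'
from cell import *
from h import *
for d in range(15,58,6):
    r=move_l(arc(d),feed=80,threshold=30); s=get_state(); print(d,r,round(s['time_s'],1),(s['position']-arc(d)).round(1),s['contact_force'].round(1),round(s['width']*85,1))
    if r: break
c=capture('scene'); pickle.dump(c,open('scene4.pkl','wb')); crop('scene4',130,80,180,150,4,'pics/s8.png')
E
```

```text
15 False 19.1 [-1.2 -0.1  0.6] [-9.1 -1.4 -0.6] 9.5
21 False 19.5 [-1.4 -0.1  0.8] [-11.   -1.3  -0.2] 9.6
27 False 19.9 [-1.3 -0.1  1.9] [-12.4  -1.    6.6] 9.5
33 False 20.2 [-1.4 -0.1  2.4] [-13.9  -1.6   9.4] 9.5
39 False 20.6 [-1.4 -0.1  3.1] [-15.1  -1.8  12.1] 9.1
45 False 21.0 [-1.4 -0.1  3.7] [-14.2  -1.2  14.3] 9.5
51 False 21.4 [-1.3 -0.1  4.3] [-13.5  -0.6  17.7] 9.2
57 False 21.8 [-1.  -0.1  5. ] [-12.6  -0.8  20.8] 9.1
```

View pics/s8.png

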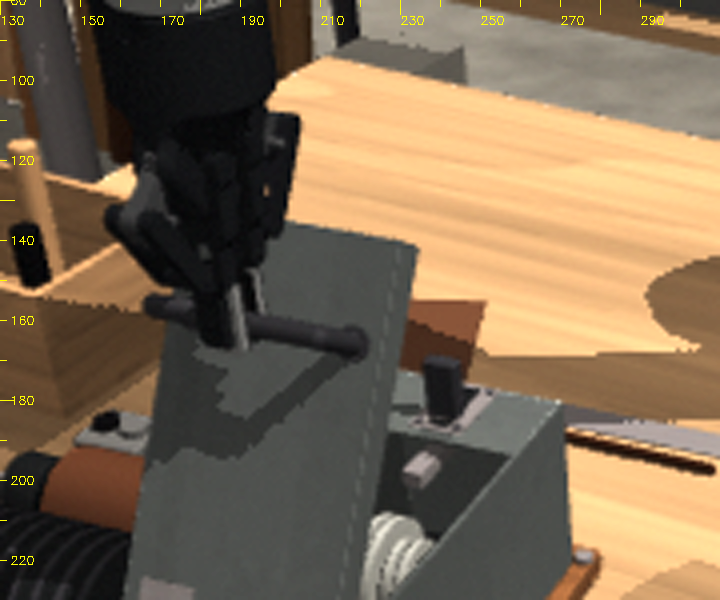

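The cover is up at about 57°, but the tool and hinge are fighting each other by around 24 N because the radius I assumed is slightly short. I'll ease the hold outward to reduce that.

```bash
python3 - <<'E'
from cell import *
from h import *
for d,off in ((58,(-2,0,7)),(60,(-2.5,0,10))):
    t=arc(d)+np.array(off); r=move_l(t,feed=20,threshold=25); dwell(0.3); s=get_state(); print(r,round(s['time_s'],1),s['position'],(s['position']-t).round(1),s['contact_force'].round(1),s['torque'].round(2),round(s['width']*85,1))
c=capture('scene'); pickle.dump(c,open('scene5.pkl','wb')); crop('scene5',130,80,180,150,4,'pics/s9.png'); cv2.imwrite('pics/s9f.png',c['pixels'][:,:,::-1]); snap('w9')
E
```

```text
True 22.4 [ 648.35638445 -134.56648912  287.90852693] [-2.7 -0.5 -3.2] [-6.8 -0.8  4.2] [-0.12  1.66  0.02] 9.3
True 23.1 [ 652.57223635 -134.02183879  289.97603103] [-3.7 -0.6 -5.9] [-4.7 -0.3  5.8] [-0.02  0.71  0.03] 9.1
```

View pics/s9f.png

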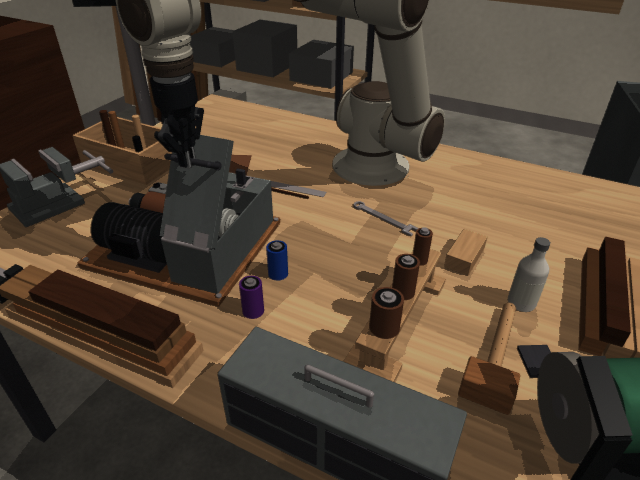

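View pics/w9.png

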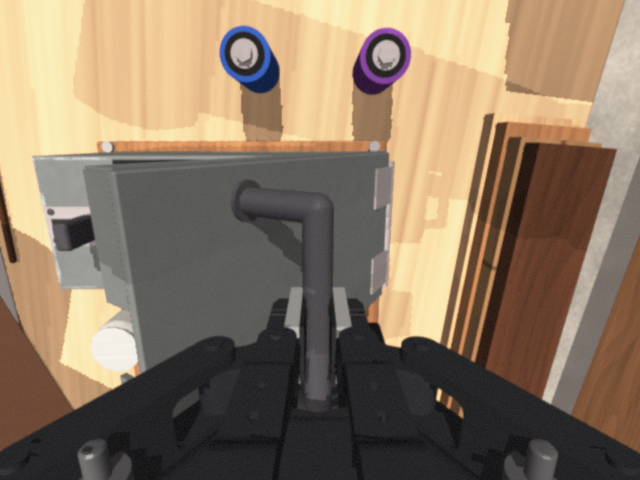

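```bash
python3 - <<'E'
from cell import *
dwell(1.0); s=get_state(); print(s['time_s'],s['position'],s['contact_force'],s['width']*85)
print(close_job())
E
```

```text
24.1917 [ 652.54861994 -134.0049612   289.96983709] [-3.55486479 -0.41233537  5.46735201] 9.321338412026881
the job is handed in; nothing more can be done
None
```

The drum is on the ledge, and the arm is holding the cover open at roughly 58–60°. I handed the job in at about 24 s of the 72 s allowed.

- **Drum:** It stands upright in the middle place. It touched down at the predicted height. The pictures show it between the two other drums, which look unmoved. No other bench item looks disturbed either.
- **Tug:** The cover was not caught, so I never touched the catch. The first pull was unclear: it stopped at the 28 N limit, but the tool had risen about 10 mm, more than the 4 mm a caught cover gives. I then pulled slowly on along the hinge arc to about 9°, with forces under 9 N. The pictures showed the cover clearly rising.
- **Cover:** While opening, the tool and hinge pulled against each other, up to about 24 N. I eased the position, and the last check showed about 6.5 N and no movement over 1 s, with the grip still on the bar.
- **Disagreement:** The handle's radius worked out about 5 mm longer than given. Either the bar slid a little in the pads or my height estimate was slightly off. Depending on which, the angle is between 58° and 66°, past 45° and short of the 69° stop.

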